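# Hang the eye-drop basket on the instrument column

## Robot

A 7-joint arm with a two-finger parallel gripper is mounted at the origin on the work surface. World frame = base frame: x ahead of the robot, y to its left, z up, the work surface at z = 0. Lengths are in mm, angles in rad, forces in N, time in s.
With the tool pointing down it reaches from about 400 to 850 mm from the base axis. Payload 6.9 kg.
Tool frame: the origin (TCP) lies midway between the tips of the shut fingers; the grasp point (between the pads) lies grip_depth behind it (grip_depth is the distance from the TCP to the grasp point, in mm); z points along the fingers, y is the line along which they close (so a half turn about z gives the same grasp; the last joint's range is limited). The gripper opens to 85 mm and grips with 20 to 120 N. Pads are 22 mm wide; open, the fingers measure 114 mm over their backs; the gripper's body (76 mm by 85 mm) begins 54 mm behind the grasp point. The pads swing forward as they close: fully open they stand 13 mm farther back than shut.
Start: joints at [-1.006, 0.507, -0.238, 1.5, 0.126, 1.149, -0.155], TCP at [276.811, 560.345, 231.275] pointing down, gripper open.
Joint ranges: [-3.08, 3.08], [-0.24, 2.05], [-1.43, 1.35], [0, 2.5], [-1.52, 4.66], [0.17, 1.96], [-2.89, 2.89]. Speed limits (rad/s): [2.39, 2.39, 3.14, 3.14, 3.14, 3.14, 3.14].

## Interface

Orientations are given as a unit quaternion [x, y, z, w].
In Python, from workcell import * gives the robot as it stands. The module is installed in compiled form; this text tells all that it offers.
- The arm moves only by the tool jog_arm, never from a script. Its argument "deltas" is a list of rows, each a list of 5 numbers: the gripper's target within -1 to 1 (shut at 1, half-way at 0, fully open at -1), then the shift along the world's x, y, z normalised to -1 to 1, where 1 is 50 cm, then the turn about the world's z normalised to -1 to 1, where 1 is pi/2 rad. A call has 1 to 8 rows; each row shifts and turns the commanded pose from where the row before left it; what a row does not reach is not made up. A row lasts 1/12 s, in which the tool goes at most 41.7 mm and 7.16 degrees, less where a joint would pass 70% of its speed; a pose out of reach is approached as far as the arm can. A call with a number of a shift or a turn outside -1 to 1 is refused whole. A call with a gripper value outside its range is refused whole. The fingers move at their own pace and stop on an object; "force" is the grip in N (left out, the last holds). Time passes only in rows, so rows that do not move let the fingers close. It gives the time, the measured TCP pose, the force, the opening and the grip force at its end, in the units of the state.
- state(): the state, without advancing time (a new reading comes with each control period).
- camera(name): name is "scene" or "side" or "wrist"; returns the picture (480x640x3 uint8, blue, green, red); there is no depth.
- camera_params(name): a dict with "camera_matrix" (3x3 intrinsics, pixels), "rvec" (rotation vector, rad) and "tvec" (3), from world to camera coordinates, as OpenCV has them. Camera axes: x right, y down, z forward; pixel columns grow to the right and rows downward; lengths in mm; the calibration is good to about 2 mm. The wrist camera is an equidistant fisheye: a pixel r from the principal point sees the ray r / f radians off the axis. A picture is of the moment at which its call begins: read the wrist's pose just before it. camera_params takes no time and is no camera call; for the wrist camera it gives the pose at the moment of the call.
- finish_job(): hands the job in; it is judged then, once.
The state is a dict: "t": time; "joint_pos": joint angles; "joint_vel": joint speeds; "joint_torque": joint torques, N m; "ee_pos": TCP position; "orientation": TCP orientation; "wrist_force": force on the tool from outside, world axes, zero at the start; "wrist_torque": the same for the moment, N m; "width": finger opening in mm; "grasp_force": force on a finger pad.
Only numpy, scipy, OpenCV 4.12 (cv2) and the standard library are available. Lean on these libraries where they do the work, as an engineer would, in place of code of your own. Each camera call takes 0.05 s, during which the arm holds its last target. There are 200 camera calls.

## Task

Bring the small hanging basket, with the eye-drop bottle and lens case that are in it, from the plain steel stand to the ivory instrument column. First swing the column's keeper arm wide open; then carry the basket across without setting it down, level enough that the bottle stays standing, hang its bar fully home on both of the column's prongs and let go; last, swing the keeper fully closed over the bar. Leave the glasses case, the eye paddle and the jar where they are.

Things in the scene. Friction and masses are not known exactly. Their poses are not given: they have to be found in the camera images.
- basket_grip (a point): Basket: white open tray 100 (x) by 140 (y) by 45 high, hung from a stiff wire bail. Point: centre of the bail's top bar (round, 8 thick, along y, 134 long). There the bar carries a grey flat-sided grip block, 16 (x) by 44 (y) by 22 high: pinch it across x from above. Tray underside 135 below the point. 0.22-0.36 kg, contents 0.05 kg. Starts on the plain stand, axes along the stand's. Sizes in mm.
- stand_seat (a point): Plain steel stand, fixed: dark base, post at x = +94 mm, two 8 mm prongs at y = -45 and +45, free ends to -x. Point: where the centre of the basket's bar lies when hung, 255 above the table. Prongs are 13 above the point with a V dip at x = 0 holding the bar; tips at x = -28, 17 above the point. They reach through the bail: lift the bar 30, draw it 80 towards -x, and only then move aside.
- column_seat (a point): Ivory column, fixed; front face at x = +98 mm, top 20 above the point. Point: where the centre of the basket's bar lies when fully home, 255 above the table. Prongs and axes as on the plain stand: bring the bar in above the prongs from -x, then lower; the V dips guide it from 15 off in x; 12 play each way in y. The closed keeper lies over the prong at y = -45 and blocks the bar.
- keeper (a joint): Keeper arm angle, rad: 0 closed (stop), 1.3 wide open (stop). Upright hinge axis at x = +75, y = -45 mm from column_seat in the column's axes; arm 8 mm rod, 125 long, 25 above the seat point. Closed it points along the column's -x; it opens towards its -y (anticlockwise from above). Light friction (0.5 N at the knob), stays where left. Starts at 0 to 0.1.
- keeper_knob (a point): Black upright knob at the keeper arm's free end, 18 mm diameter, 40 mm high, 125 mm from the hinge axis; the point is its centre, 47 mm above the seat point. Pinch it from above or push it from the side.
- drops_center (a point): Small white eye-drop bottle, 30 mm diameter, 62 mm high, standing loose in the basket; the point is its centre, z its axis.
- lenscase_center (a point): Small white twin contact-lens case, 60 by 28 by 16 mm, lying loose in the basket; the point is its centre.
- case: Black glasses case lying on the table, 155 by 60 by 40 mm; origin under its centre. Not to be moved.
- paddle: Black eye-cover paddle lying on the table, about 172 mm long, 10 mm thick, disc 64 mm across; origin near its middle. Not to be moved.
- jar: Glass jar with steel lid, 72 mm diameter, 100 mm high; origin under its centre. Not to be moved.
There are look-alikes about, which are no part of the job. Leave any turquoise look-alike of the part that bears drops_center alone.

How it is judged (in metres and radians):
On the way, in this order (a step that is already met when the one before it is completed fails the run):
1. the keeper is swung open past 0.7 rad while the basket still hangs on the plain stand (value of joint keeper above 0.7 rad and distance between basket_grip and stand_seat below 0.02 m), for 0.1 s.
2. the basket hangs on both prongs of the column, released, the keeper still open (horizontal distance between basket_grip and column_seat below 0.018 m and z of basket_grip in the frame of column_seat between -0.006 and 0.006 m and value of joint keeper above 0.4 rad and distance between the grasp point and basket_grip above 0.04 m), for 0.2 s.
At the end, for the whole second after the job is handed in: The basket's bar lies in both V dips of the column's prongs (within 6 mm in height and across the bar, 18 mm along it, 0.12 rad), the basket is level within 0.15 rad with the bottle standing and the lens case still in it, and the keeper is closed (under 0.15 rad) (horizontal distance between basket_grip and column_seat below 0.018 m and x of basket_grip in the frame of column_seat between -0.006 and 0.006 m and z of basket_grip in the frame of column_seat between -0.006 and 0.006 m and angle between the y axis of basket_grip and the y axis of column_seat, either way round below 0.12 rad and angle between basket_grip's own z axis and vertical below 0.15 rad and value of joint keeper below 0.15 rad and angle between drops_center's own z axis and vertical below 0.25 rad and distance between drops_center and basket_grip below 0.14 m and distance between lenscase_center and basket_grip below 0.15 m); the robot touches nothing.
It fails at once if the basket tipped by more than 0.35 rad (angle between basket_grip's own z axis and vertical above 0.35 rad).
It fails at once if the bottle in the basket fell over (angle between drops_center's own z axis and vertical above 0.7 rad).
It fails at once if the basket was set down or dropped (its bar under 170 mm above the table) (height (world z) of basket_grip below 0.17 m).
It fails at once if the glasses case, paddle or jar was moved by more than 30 mm (distance of any of case, paddle, jar from where it was at the start of the episode above 0.03 m).
It also fails if it takes over 72 s, if anything falls off the work surface, if the arm or the gripper's body presses on something with over 40 N, if the wrist force passes 120 N, or if a joint passes its speed limit or range.

## Working session

There is one attempt and no reset: what is moved stays moved. The work goes in short steps, Python scripts to look and compute and a tool call to move; the robot and the scene stay as the last step left them, time stands still between calls to the robot, and variables do not carry over. Pictures are saved under pics/ and viewed, at most 10 in all, crops included, and the job is handed in when it is done.

Besides the shell and the picture viewer there is one more tool, called after ">>>" as name(argument=value, ...) on one line, values as JSON. jog_arm: Moves the arm, as the interface text tells. Scaled input: -1 to 1 covers 50 cm each way for a shift and pi/2 rad each way for a turn. Its arguments: {"type":"object","properties":{"deltas":{"type":"array","items":{"type":"array","items":{"type":"number","minimum":-1,"maximum":1}}},"force":{"type":"number"}},"required":["deltas"]}

```bash
mkdir -p pics; cat > h.py <<'E'
from workcell import *
import numpy as np, cv2
def snap(n,f):
    p=camera_params(n); im=camera(n); cv2.imwrite(f'pics/{f}.png',im); np.save(f'pics/{f}.npy',p,allow_pickle=True); return im
def P(n):
    p=camera_params(n); R=cv2.Rodrigues(np.array(p['rvec'],float))[0]; return np.array(p['camera_matrix'],float),R,np.array(p['tvec'],float).ravel()
def ray(n,uv):
    K,R,t=P(n); d=np.linalg.inv(K)@[uv[0],uv[1],1]; return -R.T@t, R.T@d
def atz(n,uv,z):
    c,d=ray(n,uv); return c+d*(z-c[2])/d[2]
def tri(uv1,uv2,n1='scene',n2='side'):
    c1,d1=ray(n1,uv1);c2,d2=ray(n2,uv2)
    s=np.linalg.lstsq(np.c_[d1,-d2],c2-c1,rcond=None)[0]; a=c1+d1*s[0];b=c2+d2*s[1]; return (a+b)/2,np.linalg.norm(a-b)
def proj(n,X):
    K,R,t=P(n); q=K@(R@np.array(X,float)+t); return q[:2]/q[2]
E
python3 - <<'E'
from h import *
snap('scene','s1');snap('side','d1')
for n in('scene','side'): K,R,t=P(n);print(n,-R.T@t,R[2],K[0,0])
s=state();print(s['ee_pos'],s['orientation'],s['width'])
E
```

```text
scene [1219.20435539  -64.29505693 1045.88297475] [-0.61172435  0.09402237 -0.78546363] 456.8446875749658
side [363.40671796 713.02074184 904.6996695 ] [ 0.23480938 -0.66627286 -0.70777471] 474.61135344714046
[276.64033389 559.95197508 230.51009579] [ 2.27376643e-01  9.73806571e-01 -7.69334191e-04 -1.82350099e-04] 85.35283908567511
```

View pics/s1.png

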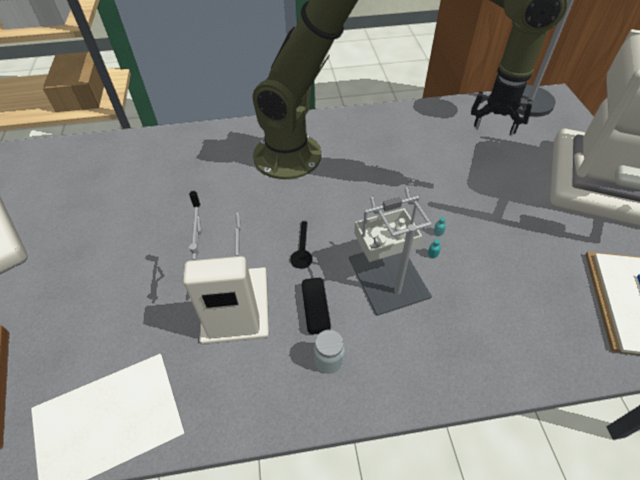

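View pics/d1.png

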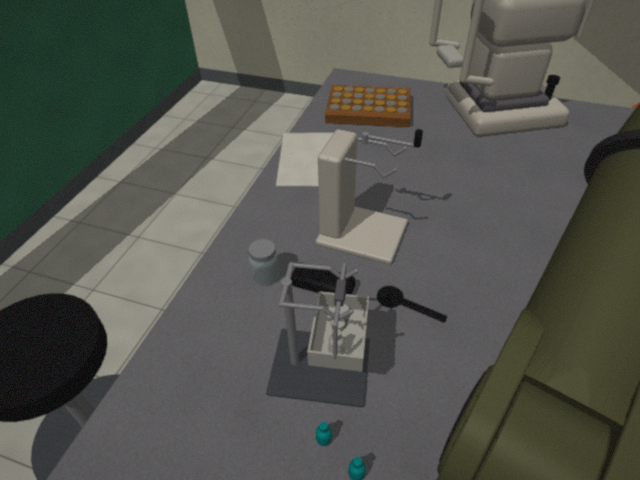

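The scene view shows the basket on the dark stand at about (395,225), with its grip near (392,204). The ivory column is at (225,300) and the keeper knob at (195,199). The side view shows the grip near (340,290) and the knob near (418,138). The turquoise bottles at scene (440,227) and (435,249) are look-alikes. I'll enlarge both areas.

```bash
python3 - <<'E'
import cv2,numpy as np
s=cv2.imread('pics/s1.png');d=cv2.imread('pics/d1.png')
def c(i,x,y,w,h): return cv2.resize(i[y:y+h,x:x+w],(400,600),interpolation=cv2.INTER_CUBIC)
cv2.imwrite('pics/c1.png',np.hstack([c(s,175,180,100,150),c(s,345,175,100,150)]))
cv2.imwrite('pics/c2.png',np.hstack([c(d,335,110,100,150),c(d,275,250,100,150)]))
E
```

```text
(no output)
```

View pics/c1.png

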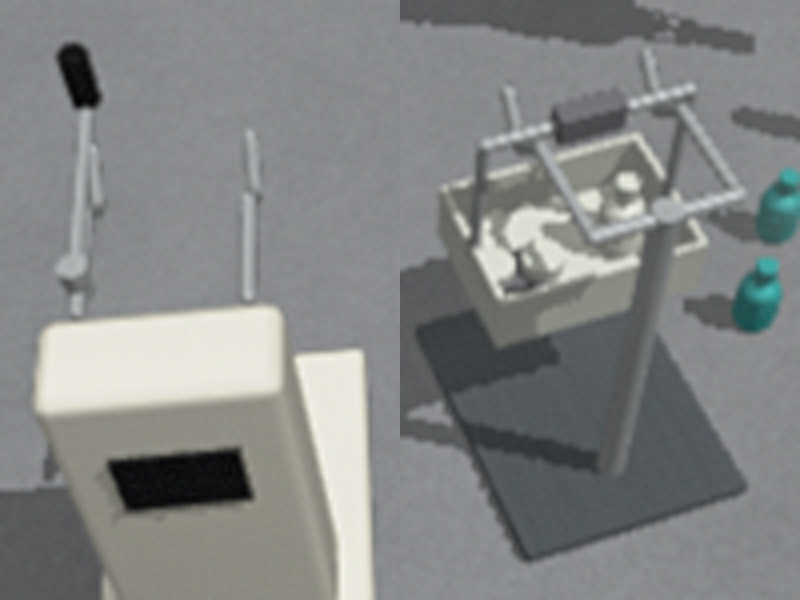

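View pics/c2.png

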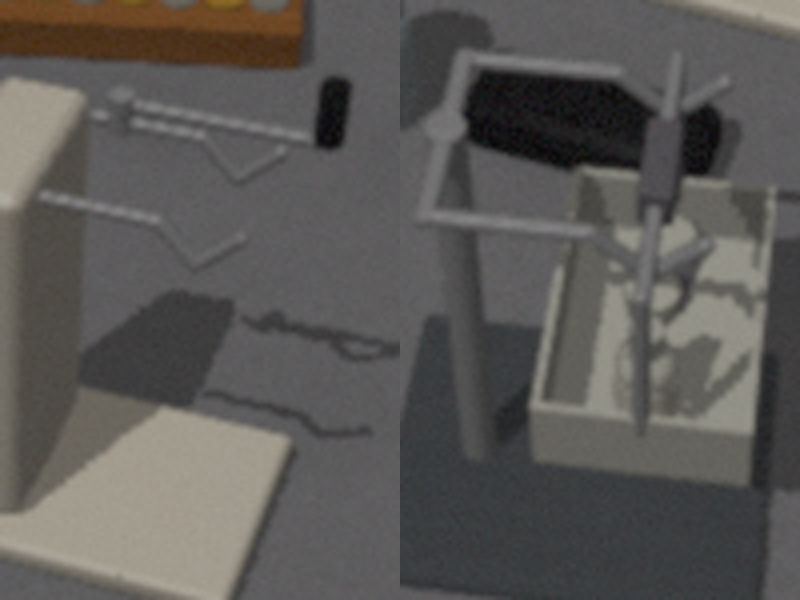

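```bash
python3 - <<'E'
from h import *
np.set_printoptions(precision=1,suppress=True)
for k,a,b in [('grip',(392.5,203.75),(340,290)),('barfar',(365.5,211.75),(343.75,263.75)),('s tip-',(372,197.5),(357,270.5)),('s tip+',(406.75,188.75),(352,310.5)),('s root-',(394.25,233.75),(291.5,264.25)),('s root+',(430,223),(281.25,303.75)),
 ('knob',(194.75,198.75),(418,138)),('hinge',(193,247),(365,136)),('c tip-',(198.5,217),(406.2,147.5)),('c tip+',(237.25,213),(396.2,169.5)),('c V+',(238.5,228),(383,177)),('c V-',(199.5,231),(394.5,155))]:
    print(k,*tri(a,b))
E
```

```text
grip [511.7 209.3 258.2] 4.3167227771307175
barfar [523.4 143.  254. ] 1.6136205766488454
s tip- [493.2 164.  267.7] 2.7511306803484663
s tip+ [478.  252.1 267.5] 4.28680081261781
s root- [610.1 186.6 268.8] 3.511051940138706
s root+ [593.8 274.3 268.5] 1.4427354157858774
knob [ 461.2 -240.5  300.4] 0.820455750833807
hinge [ 585.8 -246.4  280.1] 2.106176965586997
c tip- [ 486.3 -240.2  268.4] 4.581295334104699
c tip+ [ 489.9 -151.6  267.9] 1.818955952505287
c V+ [ 516.4 -152.2  242.7] 2.9469653995328846
c V- [ 510.3 -241.5  243.9] 0.6571557988724085
```

Positions agree with the given sizes:

| Point | x (mm) | y (mm) | Yaw (rad) |
|---|---|---|---|
| Grip | 512 | 209 | about 0.18 |
| Column seat | 514 | -197 | about -0.055 |
| Knob | 461 | -240 | – |

I'm starting with the keeper, fingers shut.

>>> jog_arm(deltas=[[1,0.036,-0.064,0.036,-0.074],[1,0.036,-0.064,0.036,-0.074],[1,0.036,-0.064,0.036,-0.074],[1,0.036,-0.064,0.036,-0.074],[1,0.036,-0.064,0.036,-0.074],[1,0.036,-0.064,0.036,-0.074],[1,0.036,-0.064,0.036,-0.074],[1,0.036,-0.064,0.036,-0.074]])

```text
t: 0.77
ee_pos: [421.1, 302.4, 376.0]
orientation: [0.642, 0.767, -0.0, -0.0]
wrist_force: [0.8, 1.1, 0.3]
width: -0.1
grasp_force: 0.0
```

>>> jog_arm(deltas=[[1,0.01,-0.08,0,0],[1,0.01,-0.08,0,0],[1,0.01,-0.08,0,0],[1,0.01,-0.08,0,0],[1,0.01,-0.08,0,0],[1,0.01,-0.08,0,0],[1,0.01,-0.08,0,0],[1,0.01,-0.08,0,0]])

```text
t: 1.43
ee_pos: [460.3, -17.6, 375.2]
orientation: [0.64, 0.769, 0.0, -0.0]
wrist_force: [0.2, 0.6, 1.1]
width: -0.7
grasp_force: 0.0
```

>>> jog_arm(deltas=[[1,0,-0.068,0,0],[1,0,-0.068,0,0],[1,0,-0.068,0,0],[1,0,-0.068,0,0],[1,0,-0.068,0,0],[1,0,0,-0.056,0],[1,0,0,-0.056,0],[1,0,0,-0.056,0]])

```text
t: 2.1
ee_pos: [460.5, -186.4, 290.2]
orientation: [0.641, 0.768, 0.0, 0.0]
wrist_force: [0.4, 0.3, -1.5]
width: 0.2
grasp_force: 0.0
```

>>> jog_arm(deltas=[[1,0,-0.056,0,0],[1,0,-0.044,0,0],[1,0,-0.044,0,0],[1,0.008,-0.038,0,0],[1,0.012,-0.038,0,0],[1,0.018,-0.034,0,0],[1,0.02,-0.032,0,0],[1,0.02,-0.02,0,0]])

```text
t: 2.77
ee_pos: [499.6, -339.9, 290.7]
orientation: [0.64, 0.768, -0.0, -0.001]
wrist_force: [-0.3, 2.4, 0.6]
width: -0.2
grasp_force: 0.6
```

>>> jog_arm(deltas=[[1,0.018,-0.018,0,0],[1,0.02,-0.014,0,0],[1,0,0,0,0]])

```text
t: 3.02
ee_pos: [519.9, -355.3, 290.0]
orientation: [0.64, 0.769, -0.0, -0.001]
wrist_force: [-0.3, -0.3, 0.1]
width: -0.5
grasp_force: 0.0
```

```bash
python3 - <<'E'
from h import *
s=snap('scene','s2');d=snap('side','d2');print(state()['t'])
r=lambda i,x,y:cv2.resize(i[y:y+150,x:x+150],(400,400),interpolation=cv2.INTER_CUBIC)
cv2.imwrite('pics/c3.png',np.hstack([r(s,140,170),r(d,330,60)]))
E
```

```text
3.1167
```

View pics/c3.png

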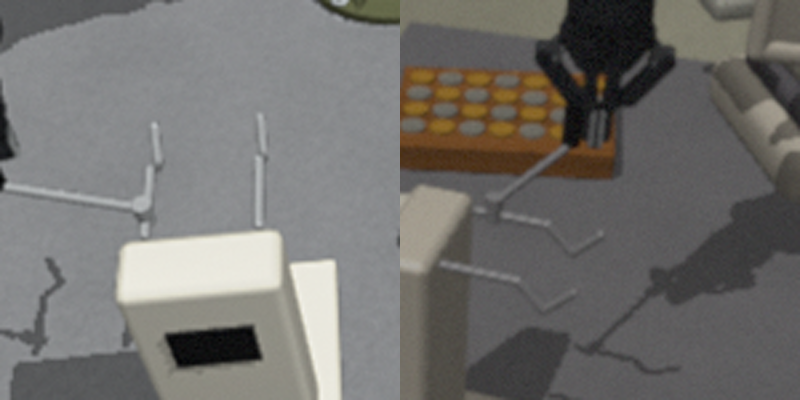

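The keeper is wide open, with its arm pointing to -y at about 1.2 rad. The column prongs are clear and match the earlier measurement. Next is the basket.

>>> jog_arm(deltas=[[1,0,0,0.08,0],[1,0,0,0.08,0],[1,0,0.08,0,0],[-1,0,0.08,0,0],[-1,0,0.08,0,0],[-1,0,0.08,0,0],[-1,0,0.08,0,0],[-1,0,0.08,0,0]])

```text
t: 3.78
ee_pos: [517.5, -112.6, 371.5]
orientation: [0.64, 0.769, 0.0, 0.0]
wrist_force: [0.3, -0.4, 0.2]
width: 60.8
grasp_force: 0.0
```

>>> jog_arm(deltas=[[-1,0,0.08,0,0],[-1,0,0.08,0,0],[-1,0,0.08,0,0],[-1,0,0.08,0,0],[-1,0,0.08,0,0],[-1,0,0.08,0,0],[-1,0,0.08,0,0],[-1,-0.016,0.08,0,0]])

```text
t: 4.45
ee_pos: [510.3, 206.9, 371.3]
orientation: [0.64, 0.768, 0.0, 0.0]
wrist_force: [1.0, -0.0, -0.0]
width: 85.5
grasp_force: 0.0
```

```bash
python3 - <<'E'
from h import *
s=state();p=camera_params('wrist');w=camera('wrist');cv2.imwrite('pics/w1.png',w)
K=np.array(p['camera_matrix']);R=cv2.Rodrigues(np.array(p['rvec']))[0];t=np.array(p['tvec']).ravel()
def fp(X):
    q=R@np.array(X,float)+t; th=np.arctan2(np.hypot(q[0],q[1]),q[2]); a=np.arctan2(q[1],q[0]); return K[0,2]+K[0,0]*th*np.cos(a),K[1,2]+K[1,1]*th*np.sin(a)
print(s['ee_pos'],K[0,0])
for X in [(512,210,266),(523.4,144,255),(500.5,276,255)]: 
    u=fp(X);print(u);cv2.circle(w,tuple(int(round(v)) for v in u),3,(0,0,255),1)
cv2.imwrite('pics/w1a.png',w)
E
```

```text
[510.27377909 206.89756999 371.29438041] 371.64829954431775
(np.float64(320.78913048560355), np.float64(242.3640090613153))
(np.float64(319.73669325545706), np.float64(319.94363573540693))
(np.float64(321.5810050142555), np.float64(144.61184383744475))
```

View pics/w1a.png

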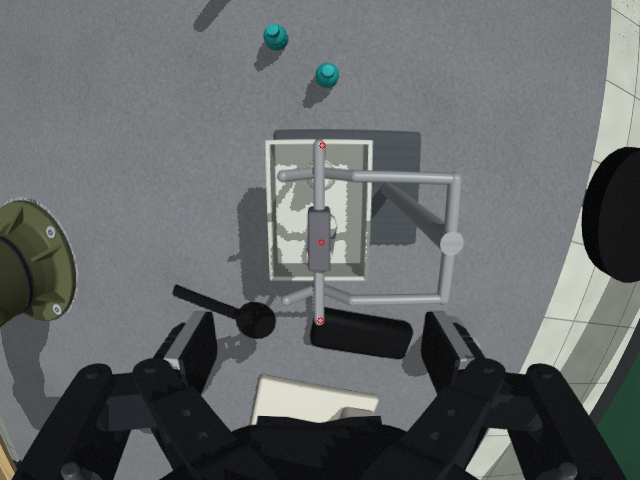

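The wrist view shows the grip block at (319,239), within about 1 mm of my predicted mark, and the bar lines up with the marks. I'm descending and gripping.

>>> jog_arm(deltas=[[-1,0.002,0.006,-0.065,0],[-1,0,0,-0.065,0],[-1,0,0,-0.065,0],[-1,0,0,-0.063,0],[1,0,0,0,0],[1,0,0,0,0],[1,0,0,0,0],[1,0,0,0,0]], force=60)

```text
t: 5.17
ee_pos: [512.9, 208.5, 244.7]
orientation: [0.64, 0.768, 0.002, 0.001]
wrist_force: [-0.5, 0.4, 0.8]
width: 39.0
grasp_force: 0.0
```

>>> jog_arm(deltas=[[1,0,0,0,0],[1,0,0,0,0],[1,0,0,0,0]])

```text
t: 5.42
ee_pos: [510.2, 208.2, 244.0]
orientation: [0.64, 0.769, -0.0, -0.001]
wrist_force: [-9.1, -1.0, 11.6]
width: 14.7
grasp_force: 61.6
```

>>> jog_arm(deltas=[[1,0,0,0.004,0],[1,0,0,0.01,0],[1,0,0,0.012,0],[1,0,0,0.012,0],[1,0,0,0.012,0],[1,0,0,0.012,0],[1,0,0,0.008,0],[1,0,0,0.004,0]])

```text
t: 6.08
ee_pos: [512.1, 208.5, 280.2]
orientation: [0.64, 0.768, 0.001, 0.0]
wrist_force: [0.6, -0.3, -4.2]
width: 14.5
grasp_force: 59.5
```

```bash
python3 - <<'E'
from h import *
s=snap('scene','s3');d=snap('side','d3');st=state();print(st['ee_pos'],st['wrist_force'],st['wrist_torque'],st['width'])
r=lambda i,x,y:cv2.resize(i[y:y+150,x:x+150],(400,400),interpolation=cv2.INTER_CUBIC)
cv2.imwrite('pics/c4.png',np.hstack([r(s,320,140),r(d,250,220)]))
E
```

```text
[511.97812839 208.39333822 279.67194401] [-0.0673341   0.07950346 -3.36847827] [-0.01591002 -0.06767132  0.03553736] 14.759882523403121
```

View pics/c4.png

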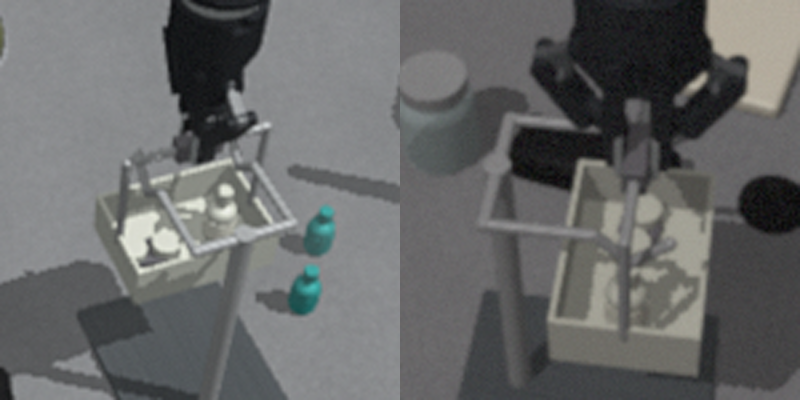

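The basket is clear of the V dips, level, with the bottle standing. I'm drawing it back off the prongs and carrying it across.

>>> jog_arm(deltas=[[1,-0.01,-0.002,0,0],[1,-0.02,-0.0035,0,0],[1,-0.0255,-0.0045,0,0],[1,-0.0275,-0.005,0,0],[1,-0.0275,-0.005,0,0],[1,-0.0255,-0.0045,0,0],[1,-0.02,-0.0035,0,0],[1,-0.01,-0.002,0,0]])

```text
t: 6.85
ee_pos: [426.8, 192.9, 279.2]
orientation: [0.64, 0.769, -0.0, -0.0]
wrist_force: [-0.3, -0.4, -3.4]
width: 14.7
grasp_force: 59.5
```

>>> jog_arm(deltas=[[1,0,-0.006,0,0],[1,0,-0.014,0,0],[1,0,-0.022,0,0],[1,0,-0.028,0,0],[1,0,-0.032,0,0],[1,0,-0.032,0,0],[1,0,-0.032,0,0],[1,0,-0.032,0,0]])

```text
t: 7.52
ee_pos: [429.2, 92.2, 279.2]
orientation: [0.64, 0.768, -0.0, 0.0]
wrist_force: [0.1, 0.4, -4.1]
width: 14.7
grasp_force: 59.5
```

>>> jog_arm(deltas=[[1,0,-0.032,0,-0.0095],[1,0,-0.032,0,-0.0095],[1,0,-0.032,0,-0.0095],[1,0,-0.032,0,-0.0095],[1,0,-0.032,0,-0.0095],[1,0,-0.032,0,-0.0095],[1,0,-0.032,0,-0.0095],[1,0,-0.032,0,-0.0095]])

```text
t: 8.18
ee_pos: [428.7, -35.3, 279.3]
orientation: [0.685, 0.728, 0.0, 0.0]
wrist_force: [-0.3, 0.1, -4.9]
width: 14.7
grasp_force: 59.5
```

>>> jog_arm(deltas=[[1,0,-0.032,0,-0.0095],[1,0,-0.032,0,-0.0095],[1,0,-0.032,0,-0.0095],[1,0,-0.032,0,-0.0095],[1,0,-0.032,0,-0.0095],[1,0,-0.028,0,-0.0095],[1,0,-0.022,0,-0.0095],[1,0,-0.014,0,-0.0095]])

```text
t: 8.85
ee_pos: [428.6, -147.4, 279.3]
orientation: [0.728, 0.686, -0.0, 0.0]
wrist_force: [0.2, -0.1, -4.1]
width: 14.8
grasp_force: 59.5
```

>>> jog_arm(deltas=[[1,0,-0.012,0,0],[1,0,-0.01,0,0],[1,0,-0.006,0,0],[1,0,0,0,0]])

```text
t: 9.18
ee_pos: [428.8, -159.9, 279.2]
orientation: [0.727, 0.687, -0.0, -0.0]
wrist_force: [-0.6, -0.9, -4.0]
width: 14.4
grasp_force: 59.5
```

>>> jog_arm(deltas=[[1,0,-0.006,0,0],[1,0,-0.012,0,0],[1,0,-0.014,0,0],[1,0,-0.014,0,0],[1,0,-0.012,0,0],[1,0,-0.006,0,0],[1,0,0,0,0]])

```text
t: 9.77
ee_pos: [428.7, -192.8, 279.3]
orientation: [0.727, 0.686, -0.0, 0.0]
wrist_force: [0.5, 0.5, -4.6]
width: 14.9
grasp_force: 59.5
```

>>> jog_arm(deltas=[[1,0.01,-0.0005,0,0],[1,0.02,-0.001,0,0],[1,0.0255,-0.0015,0,0],[1,0.0275,-0.0015,0,0],[1,0.0275,-0.0015,0,0],[1,0.0255,-0.0015,0,0],[1,0.02,-0.001,0,0],[1,0.014,-0.001,0,0]])

```text
t: 10.43
ee_pos: [515.6, -195.7, 278.8]
orientation: [0.726, 0.687, 0.0, -0.0]
wrist_force: [1.2, 0.1, -4.2]
width: 14.5
grasp_force: 59.5
```

```bash
python3 - <<'E'
from h import *
s=snap('scene','s4');d=snap('side','d4');st=state();print(st['ee_pos'],st['wrist_force'],st['width'])
e=np.array(st['ee_pos'])
for n in('scene','side'):
  for X in [(514,-197,255),e+[0,0,11],e+[3.7,67,11],e+[-3.7,-67,11]]: print(n,proj(n,X).round(1))
r=lambda i,x,y:cv2.resize(i[y:y+120,x:x+120],(400,400),interpolation=cv2.INTER_CUBIC)
cv2.imwrite('pics/c5.png',np.hstack([r(s,160,160),r(d,330,100)]))
E
```

```text
[ 515.11740033 -195.95631084  278.7856195 ] [-0.00795981  0.66782759 -4.41976596] 14.921534698499476
scene [218.3 226.7]
scene [215.8 216.9]
scene [246.3 214.3]
scene [185.2 219.4]
side [389.3 161.2]
side [390.  148.7]
side [381.5 165.2]
side [397.9 133.5]
```

View pics/c5.png

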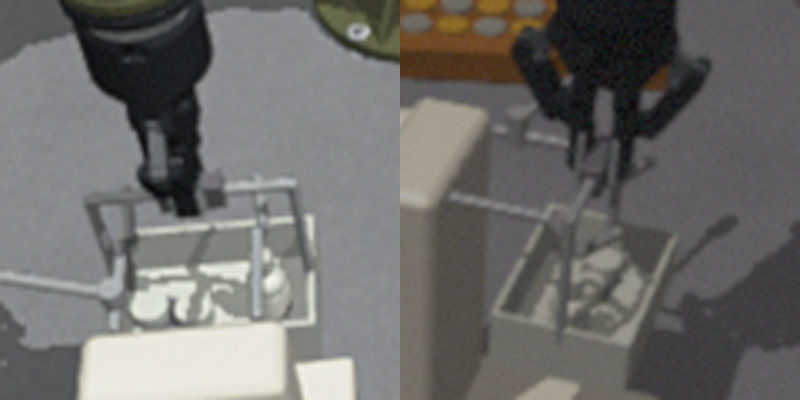

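The bar lies level above both prongs, with its ends at scene (187,219) and (249,215). It sits about 4 mm towards +y of the seat, so I'll correct that and lower.

>>> jog_arm(deltas=[[1,0,-0.004,0,0],[1,-0.002,-0.004,-0.004,0],[1,0,0,-0.01,0],[1,0,0,-0.012,0],[1,0,0,-0.012,0],[1,0,0,-0.012,0],[1,0,0,-0.01,0],[1,0,0,-0.006,0]])

```text
t: 11.2
ee_pos: [512.8, -200.2, 245.5]
orientation: [0.727, 0.687, -0.0, -0.0]
wrist_force: [2.1, 0.9, 2.9]
width: 14.5
grasp_force: 60.6
```

>>> jog_arm(deltas=[[1,0,0,-0.004,0],[1,0,0,0,0]])

```text
t: 11.37
ee_pos: [513.9, -200.5, 244.6]
orientation: [0.727, 0.687, 0.001, 0.001]
wrist_force: [3.0, 1.0, -2.6]
width: 14.7
grasp_force: 59.7
```

>>> jog_arm(deltas=[[1,0,0,-0.003,0],[1,0,0,0,0]])

```text
t: 11.53
ee_pos: [514.1, -200.6, 244.2]
orientation: [0.727, 0.687, 0.001, 0.001]
wrist_force: [2.5, 0.3, 5.3]
width: 14.3
grasp_force: 60.8
```

```bash
python3 - <<'E'
from h import *
s=snap('scene','s5');d=snap('side','d5');st=state();print(st['ee_pos'],st['wrist_force'],st['width'])
r=lambda i,x,y:cv2.resize(i[y:y+120,x:x+120],(400,400),interpolation=cv2.INTER_CUBIC)
cv2.imwrite('pics/c6.png',np.hstack([r(s,160,160),r(d,330,100)]))
E
```

```text
[ 514.05967181 -200.58307625  244.16467763] [2.75362484 0.13677257 6.06035314] 14.656663282222459
```

View pics/c6.png

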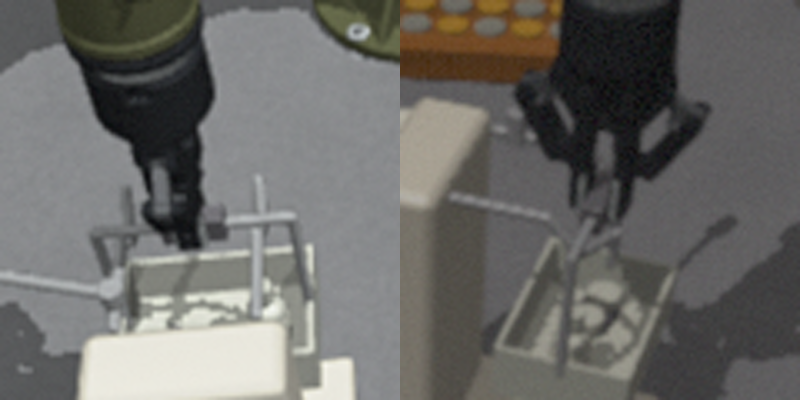

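The bar rests in both V dips: it crosses the prongs at the kinks, and the wrist force reversed to +6 N. I'm releasing and rising straight up.

>>> jog_arm(deltas=[[0.4,0,0,0.002,0],[0,0,0,0,0],[-0.5,0,0,0,0],[-1,0,0,0,0],[-1,0,0,0,0],[-1,0,0,0,0],[-1,0,0,0,0],[-1,0,0,0,0]])

```text
t: 12.3
ee_pos: [512.8, -200.4, 243.7]
orientation: [0.727, 0.687, -0.0, -0.0]
wrist_force: [-0.8, 0.5, -0.4]
width: 85.6
grasp_force: 0.0
```

>>> jog_arm(deltas=[[-1,0,0,0.02,0],[-1,0,0,0.06,0],[-1,0,0,0.08,0],[-1,0,0,0.08,0],[-1,0,0,0,0],[-1,0,0,0,0],[-1,0,0,0,0]])

```text
t: 12.88
ee_pos: [512.6, -200.3, 364.0]
orientation: [0.727, 0.687, 0.0, 0.0]
wrist_force: [0.1, 0.7, -0.4]
width: 85.1
grasp_force: 0.0
```

>>> jog_arm(deltas=[[1,0.031,-0.062,0,0],[1,0.031,-0.062,0,0],[1,0.031,-0.062,0,0],[1,0.031,-0.062,0,0],[1,0.031,-0.062,0,0],[1,0.031,-0.062,0,0],[1,0,0,-0.074,0],[1,0,0,-0.074,0]])

```text
t: 13.55
ee_pos: [606.8, -390.3, 288.8]
orientation: [0.728, 0.686, -0.001, 0.002]
wrist_force: [0.7, 0.3, -1.5]
width: -0.4
grasp_force: 0.0
```

>>> jog_arm(deltas=[[1,-0.04,0.008,0,0],[1,-0.05,0.02,0,0],[1,-0.048,0.016,0,0],[1,-0.046,0.024,0,0],[1,-0.038,0.032,0,0]])

```text
t: 13.97
ee_pos: [492.2, -336.6, 288.2]
orientation: [0.728, 0.686, -0.001, -0.001]
wrist_force: [0.7, -0.4, 1.4]
width: -0.2
grasp_force: 0.4
```

>>> jog_arm(deltas=[[1,-0.026,0.044,0,0],[1,-0.022,0.044,0,0],[1,-0.012,0.036,0,0],[1,-0.004,0.02,0,0],[1,0,0,0,0]])

```text
t: 14.38
ee_pos: [462.3, -262.2, 289.1]
orientation: [0.726, 0.688, 0.0, -0.001]
wrist_force: [-0.1, -0.2, 0.8]
width: 0.1
grasp_force: 0.0
```

>>> jog_arm(deltas=[[1,0,0.008,0,0],[1,0,0,0,0]])

```text
t: 14.55
ee_pos: [462.9, -261.2, 289.4]
orientation: [0.727, 0.687, -0.001, 0.0]
wrist_force: [0.7, 0.0, 0.7]
width: -0.1
grasp_force: 0.0
```

>>> jog_arm(deltas=[[1,0,0.006,0,0],[1,0,0,0,0]])

```text
t: 14.72
ee_pos: [463.0, -260.9, 289.6]
orientation: [0.728, 0.686, -0.002, 0.002]
wrist_force: [2.2, -8.8, -4.0]
width: 0.1
grasp_force: 4.4
```

>>> jog_arm(deltas=[[1,0,0.006,0,0],[1,0,0,0,0]])

```text
t: 14.88
ee_pos: [462.9, -260.7, 289.8]
orientation: [0.729, 0.685, -0.003, 0.004]
wrist_force: [2.9, -16.3, -7.7]
width: 0.0
grasp_force: 8.3
```

Force builds with no further motion, so the keeper is on its stop. I'm backing off and moving clear for a last look.

>>> jog_arm(deltas=[[1,0,-0.03,0,0],[1,-0.01,-0.06,0,0],[1,0,0,0.08,0],[1,0,0,0.08,0],[1,0,-0.08,0.02,0],[1,0,-0.08,0,0],[1,0,-0.08,0,0],[1,0,0,0,0]])

```text
t: 15.55
ee_pos: [454.8, -427.4, 378.0]
orientation: [0.73, 0.684, -0.003, -0.0]
wrist_force: [-2.3, 1.0, -1.4]
width: -0.0
grasp_force: 0.0
```

```bash
python3 - <<'E'
from h import *
s=snap('scene','s6');d=snap('side','d6');print(state()['ee_pos'])
r=lambda i,x,y:cv2.resize(i[y:y+120,x:x+120],(400,400),interpolation=cv2.INTER_CUBIC)
cv2.imwrite('pics/c7.png',np.hstack([r(s,160,170),r(d,330,100)]))
E
```

```text
[ 456.99536485 -421.74161072  378.30941191]
```

View pics/c7.png

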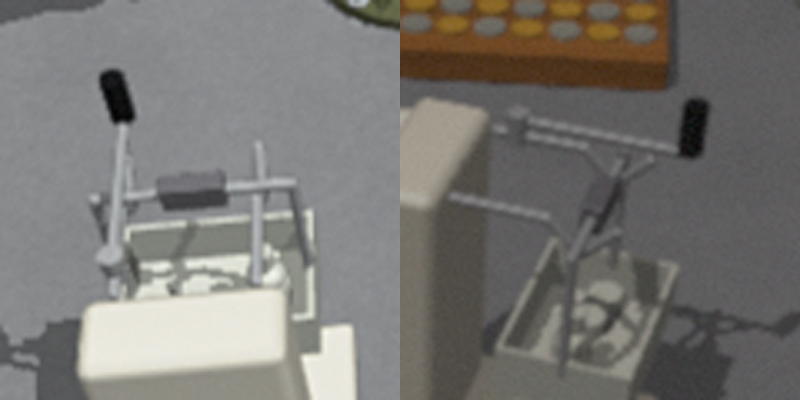

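The keeper is closed, with the knob at scene (195,199). The bar lies in both dips, the basket is level and the arm is clear.

```bash
python3 -c "
from workcell import *
print(finish_job())"
```

```text
the job is handed in; nothing more can be done
None
```

I handed the job in at about 15.7 s: the basket hangs level in both of the column's V dips, released, and the keeper is pushed closed to its stop. The last close view was too coarse to make out the bottle, which I last saw standing just after the lift, and `finish_job()` returned no verdict.

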